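# Put the setting ring away in its sliding-cover case

## Robot

A 6-joint arm with a two-finger parallel gripper is mounted at the origin on the work surface. World frame = base frame: x ahead of the robot, y to its left, z up, the work surface at z = 0. Lengths are in mm, angles in rad, forces in N, time in s.
With the tool pointing down it reaches from about 300 to 775 mm from the base axis. Payload 14.6 kg.
Tool frame: the origin (TCP) lies at the very end of the fingers, on their centre line; the grasp point (between the pads) lies 19 mm behind it; z points along the fingers, y is the line along which they close (so a half turn about z gives the same grasp; the last joint's range is limited). The gripper opens to 94 mm and grips with 3 to 60 N. Pads are 16 mm wide; open, the fingers measure 119 mm over their backs; the gripper's body (75 mm by 177 mm) begins 78 mm behind the grasp point.
Start: joints at [1.077, 0.3, 1.521, -0, 1.321, -0.067], TCP at [227.674, 500.653, 205.446] pointing down, gripper open.
Joint ranges: [-3.03, 3.03], [-0.79, 2.21], [0.23, 2.52], [-1.04, 4.18], [0, 3.07], [-2.55, 2.55]. Speed limits (rad/s): [2.22, 2.22, 2.57, 3.14, 3.14, 3.14].

## Interface

Orientations are given as [roll, pitch, yaw] about the fixed x, y, z axes, in that order (R = Rz(yaw) Ry(pitch) Rx(roll)).
In Python, from cell import manip gives the robot as it stands.
- The arm moves only by the tool servo_tool, never from a script. Its argument "rows" is a list of rows, each a list of 7 numbers: the turn, a rotation vector about the world's x, y, z in degrees, then the shift along the world's x, y, z in mm, then the closure, from 0 (fully open) to 1 (shut). In form: [[rx, ry, rz, dx, dy, dz, fingers], ...]. A call has 1 to 20 rows; each row shifts and turns the commanded pose from where the row before left it; what a row does not reach is not made up. A row lasts 1/8 s, in which the tool goes at most 62.5 mm and 10.7 degrees, less where a joint would pass 70% of its speed; a pose out of reach is approached as far as the arm can. A call with a gripper value outside its range is refused whole. The fingers move at their own pace and stop on an object; "grip_force" is the grip in N (left out, the last holds). Time passes only in rows, so rows that do not move let the fingers close. It gives the time, the measured TCP pose, the force, the opening and the grip force at its end, in the units of the state.
- manip.read_state(): the state, without advancing time (a new reading comes with each control period).
- manip.camera(name): name is "scene" or "side" or "wrist"; returns the picture (384x512x3 uint8, red, green, blue); there is no depth.
- manip.camera_info(name): a dict with "fx", "fy", "cx", "cy" (pixels), "position" and "rotation" of the camera in the world; the wrist camera has in their place "T_tool_cam" (4x4, takes a point from camera to tool coordinates, whose origin is the TCP and whose axes are the flange's). Camera axes: x right, y down, z forward; pixel columns grow to the right and rows downward; lengths in mm; the calibration is good to about 2 mm. A picture is of the moment at which its call begins: read the wrist's pose just before it. camera_info takes no time and is no camera call.
- manip.sign_off(): hands the job in; it is judged then, once.
The state is a dict: "clock": time; "joints": joint angles; "qd": joint speeds; "effort": joint torques, N m; "eef_pos": TCP position; "eef_rot": TCP orientation; "wrist_force": force on the tool from outside, world axes, zero at the start; "moment": the same for the moment, N m; "finger_gap": finger opening in mm; "finger_force": force on a finger pad.
Only numpy, scipy, OpenCV 4.12 (cv2) and the standard library are available. Lean on these libraries where they do the work, as an engineer would, in place of code of your own. Each camera call takes 0.05 s, during which the arm holds its last target. There are 200 camera calls.

## Task

The measurement is finished: put the larger of the two steel rings away in its case. Slide the case's cover all the way back off the compartment, bring the ring over from the measuring stage and lower it (do not let it drop) over the post until it lies on the compartment floor, then slide the cover fully home again. Leave the small ring, the vise, the steel cylinder and the caliper where they are.

Things in the scene. Friction and masses are not known exactly. Their poses are not given: they have to be found in the camera images.
- case: (All sizes in mm.) Low gauge case, grey rails on a black body, fixed to the table, 284 long (its x) x 146 wide (its y) x 55 high. Origin: centre of its underside; z up. The +x half is an open compartment, 130 (x) x 134 (y) inside, centred at x = +71, floor at z = 8; its rims and the cover's rails are at most 55 high. The -x half is a solid black deck, 42 high, over which the cover lies when open.
- cover (a joint): Slide of the flat aluminium cover (140 x 132 x 5, underside 43 and top 48 above the table) in m: 0 = fully home over the compartment, 0.132 = fully open over the deck; it grows as the cover moves along the case's -x. Stiff by 1.5 N or so, stays where left.
- cover_handle (a point): Top centre of the cover's handle, 74 above the table: an upright ridge 12 thick (case x) x 60 long (case y) x 26 high in the middle of the cover. Axes as the case's.
- post_seat (a point): Point on the compartment floor on the axis of the upright steel post (8 above the table, case x = +71, y = 0). The post is 24 in diameter and 28 high, its upper 7 tapering to 14 in diameter. Axes as the case's.
- ring: The larger plain steel ring: 50 outside, 28 bore, 22 high, about 0.23 kg, lying flat on the stage. Origin: centre of its underside, z up along its axis.
- small_ring: The smaller steel ring: 36 outside, 16 bore, 22 high, on the stage beside the larger one; bystander. Origin: centre of its underside.
- stage: Black measuring stage with a glass insert, fixed, 160 (x) x 220 (y) x 30 high; the rings lie on its flat top, 30 above the table. Origin: centre of its underside.
- vise: Steel toolmaker's vise, 50 x 155 x 52 high, on the table; bystander. Origin: centre of its underside, long axis y.
- square: Upright plain steel cylinder, 34 in diameter, 60 high; bystander. Origin: centre of its underside.
- caliper: Steel caliper with a black slider, lying flat, 200 long (its x), 62 wide over the jaws, 10 high; bystander. Origin: on the table under the middle of its beam.

How it is judged (in metres and radians):
On the way, in this order (a step that is already met when the one before it is completed fails the run):
1. the cover is slid back off the compartment (joint beyond 0.11 m) (value of joint cover above 0.11 m), for 0.2 s.
2. the larger ring lies over the post on the compartment floor (horizontal distance between ring and post_seat below 0.005 m and z of ring in the frame of post_seat below 0.004 m and angle between ring's own z axis and vertical below 0.1 rad), for 0.2 s.
At the end, for the whole second after the job is handed in: The cover is home (joint below 5 mm) over the compartment; the larger ring is at rest, upright within 0.1 rad, around the post (centre within 5 mm of its axis), its underside within 4 mm of the compartment floor (all of step 2 and value of joint cover below 0.005 m and linear speed of ring below 0.02 m/s); the robot touches nothing.
It fails at once if the small ring is moved more than 20 mm (distance of small_ring from where it was at the start of the episode above 0.02 m).
It fails at once if the vise is moved more than 20 mm (distance of vise from where it was at the start of the episode above 0.02 m).
It fails at once if the steel cylinder is moved more than 20 mm (distance of square from where it was at the start of the episode above 0.02 m).
It fails at once if the caliper is moved more than 20 mm (distance of caliper from where it was at the start of the episode above 0.02 m).
It fails at once if the ring is dropped over the post (it falls there at more than 0.5 m/s) (horizontal distance between ring and post_seat below 0.02 m and z of ring in the frame of post_seat below 0.045 m and linear speed of ring above 0.5 m/s).
It also fails if it takes over 61 s, if anything falls off the work surface, if the arm or the gripper's body presses on something with over 40 N, if the wrist force passes 120 N, or if a joint passes its speed limit or range.

## Working session

There is one attempt and no reset: what is moved stays moved. The work goes in short steps, Python scripts to look and compute and a tool call to move; the robot and the scene stay as the last step left them, time stands still between calls to the robot, and variables do not carry over. Pictures are saved under pics/ and viewed, at most 11 in all, crops included, and the job is handed in when it is done.

Besides the shell and the picture viewer there is one more tool, called after ">>>" by a JSON object that holds its "name" and its "arguments", one argument or row to a line. servo_tool: Moves the arm, as the interface text tells. Its arguments: {"type":"object","properties":{"rows":{"type":"array","items":{"type":"array","items":{"type":"number"}}},"grip_force":{"type":"number"}},"required":["rows"]}

```bash
mkdir -p pics; cat > h.py <<'E'
import numpy as np, cv2
from cell import manip
def save(name,f):
    im=manip.camera(name); cv2.imwrite(f,im[:,:,::-1]); return im
def ray(name,u,v,z,T=None):
    i=manip.camera_info(name)
    d=np.array([(u-i['cx'])/i['fx'],(v-i['cy'])/i['fy'],1.])
    if T is None: p=np.array(i['position']);R=np.array(i['rotation'])
    else: p=T[:3,3];R=T[:3,:3]
    d=R@d; return p+d*(z-p[2])/d[2]
def proj(name,P,T=None):
    i=manip.camera_info(name)
    if T is None: p=np.array(i['position']);R=np.array(i['rotation'])
    else: p=T[:3,3];R=T[:3,:3]
    c=R.T@(np.asarray(P,float)-p); return i['fx']*c[0]/c[2]+i['cx'],i['fy']*c[1]/c[2]+i['cy']
def wristT():
    from scipy.spatial.transform import Rotation as Ro
    s=manip.read_state(); T=np.eye(4);T[:3,:3]=Ro.from_euler('xyz',s['eef_rot']).as_matrix();T[:3,3]=s['eef_pos']
    return T@np.array(manip.camera_info('wrist')['T_tool_cam'])
E
python3 - <<'E'
from h import *
s=manip.read_state();print(s['eef_pos'],s['eef_rot'],s['finger_gap'],s['clock'])
np.set_printoptions(precision=3,suppress=True)
print(wristT())
a=save('scene','pics/scene0.png');b=save('side','pics/side0.png')
for n in('scene','side'):
    i=manip.camera_info(n);print(n,i)
E
```

```text
[227.5544943  500.43104409 204.88206722] [-3.14045388e+00 -8.62464729e-05  2.71479073e+00] 93.95128722738251 0.0
[[  0.415   0.881   0.228 162.216]
 [  0.91   -0.402  -0.105 530.167]
 [ -0.001   0.251  -0.968 383.714]
 [  0.      0.      0.      1.   ]]
scene {'fx': 356.02302954259994, 'fy': 356.02302954259994, 'cx': 252.01844453700204, 'cy': 195.53406214039123, 'position': array([1100.159, -377.553,  559.927]), 'rotation': array([-2.233, -0.003,  0.864])}
side {'fx': 370.18036845479435, 'fy': 370.18036845479435, 'cx': 250.55514409613036, 'cy': 193.44683188873273, 'position': array([ 466.827, -461.446,  601.048]), 'rotation': array([-2.379, -0.009, -0.321])}
```

View pics/scene0.png

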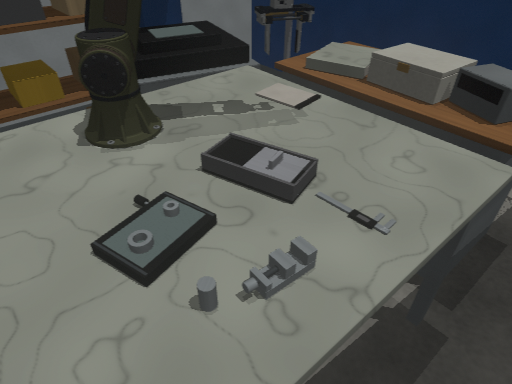

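View pics/side0.png

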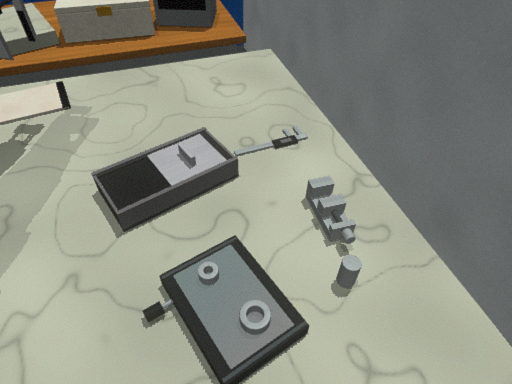

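The scene view shows the ring near (141,241), the small ring at (171,208), the case around (260,165) with its cover towards +x. In the side view the ring is at (255,316), the small ring at (208,271), and the case's outer top corners are near (94,176), (206,130), (238,155), (123,212), with the handle at (187,153).

```bash
python3 - <<'E'
s=open('h.py').read()
s=s.replace("R=np.array(i['rotation'])","R=RM(i['rotation'])").replace("def save","from scipy.spatial.transform import Rotation as Ro\ndef RM(r): return Ro.from_euler('xyz',r).as_matrix()\ndef save")
open('h.py','w').write(s)
from h import *
np.set_printoptions(precision=1,suppress=True)
for n,f,pts in(('side','pics/side0.png',[(255,316),(208,271),(187,153)]),('scene','pics/scene0.png',[(141,238),(171,206),(276,160)])):
    for p,z in zip(pts,(52,52,74)): print(n,p,ray(n,*p,z))
# case corners rough, side
for p in((94,176),(206,130),(238,155),(123,212)): print(ray('side',*p,55))
im=cv2.imread('pics/side0.png')[100:370,85:355]
cv2.imwrite('pics/c1.png',cv2.resize(im,(594,594),interpolation=cv2.INTER_CUBIC))
im=cv2.imread('pics/scene0.png')[120:320,80:340]
cv2.imwrite('pics/c2.png',cv2.resize(im,(780,600),interpolation=cv2.INTER_CUBIC))
E
```

```text
side (255, 316) [ 560.5 -218.1   52. ]
side (208, 271) [ 510.4 -116.7   52. ]
side (187, 153) [536.6 174.2  74. ]
scene (141, 238) [ 566.9 -213.6   52. ]
scene (171, 206) [ 517.6 -116.    52. ]
scene (276, 160) [554.9 170.5  74. ]
[336.1 183.   55. ]
[600.7 268.2  55. ]
[647.4 155.   55. ]
[385.3  60.9  55. ]
```

View pics/c1.png

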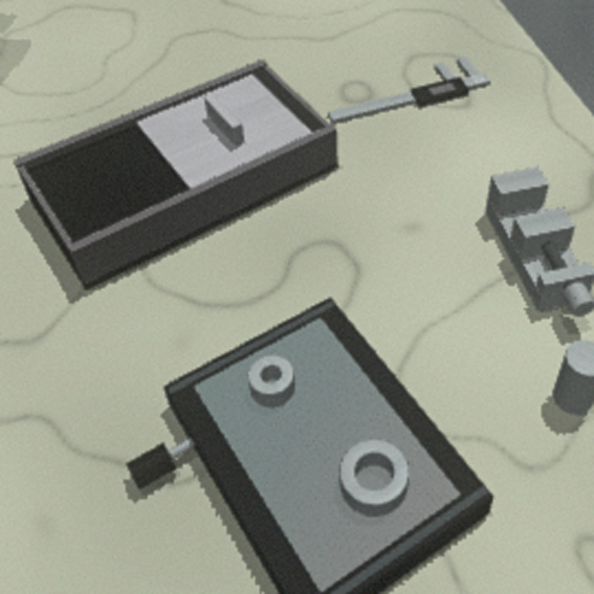

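View pics/c2.png

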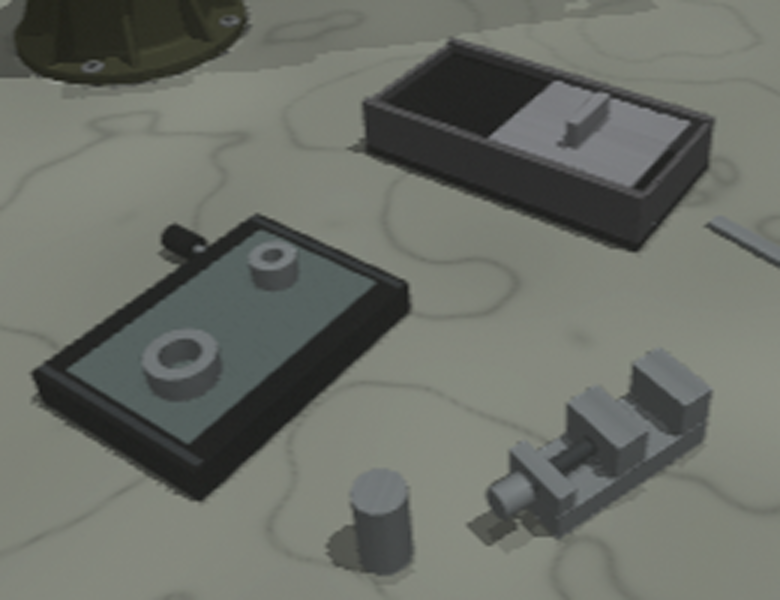

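The crops confirm it. The cover lies at the world +x half with the handle's top at about side (186,152), and a narrow gap shows beside the end wall. The case yaw is roughly 18.5°. Next I move above the handle and refine with the wrist camera.

>>> {"name": "servo_tool", "arguments": {
  "rows": [
    [0,0,-5.9,39.6,-40.75,0,0],
    [0,0,-5.9,39.6,-40.75,0,0],
    [0,0,-5.9,39.6,-40.75,0,0],
    [0,0,-5.9,39.6,-40.75,0,0],
    [0,0,-5.9,39.6,-40.75,0,0],
    [0,0,-5.9,39.6,-40.75,0,0],
    [0,0,-5.9,39.6,-40.75,0,0],
    [0,0,-5.7,39.6,-40.75,0,0],
    [0,0,0,0,0,0,0],
    [0,0,0,0,0,0,0]
  ]
}}

```text
clock: 1.35
eef_pos: [544.1, 174.9, 205.0]
eef_rot: [-3.141, -0.0, 1.895]
wrist_force: [0.5, 0.2, 0.3]
finger_gap: 93.8
finger_force: 0.0
```

```bash
python3 - <<'E'
from h import *
np.set_printoptions(precision=2,suppress=True)
s=manip.read_state();print(s['eef_pos'],s['eef_rot'],s['clock'])
T=wristT();np.save('T1.npy',T);save('wrist','pics/w1.png')
E
```

```text
[544.06 174.87 205.05] [-3.14 -0.    1.9 ] 1.35
```

View pics/w1.png

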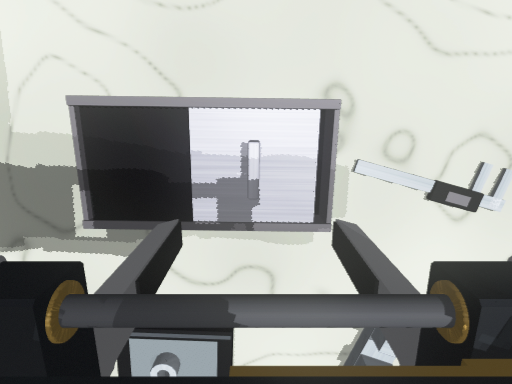

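The wrist view shows the case's rim corners near (67,97), (341,99), (331,230) and (82,228). The handle is at columns 247–260, rows 140–198, and the cover plate spans columns 190–319.

```bash
python3 - <<'E'
from h import *
np.set_printoptions(precision=1,suppress=True)
T=np.load('T1.npy')
C=[ray('wrist',*p,55,T) for p in((67,97),(341,99),(331,230),(82,230))]
print(np.array(C)); c=np.mean(C,0);
for a,b in((0,1),(3,2),(0,3),(1,2)):
    d=C[b]-C[a];print(np.hypot(*d[:2]),np.degrees(np.arctan2(d[1],d[0])))
print('centre',c)
# handle blob rows/cols profile
g=cv2.cvtColor(cv2.imread('pics/w1.png'),cv2.COLOR_BGR2GRAY)
print(g[150:152,240:268]); print(g[132:205,254]); print(g[132:205:3,244])
for p in((247.5,140),(260,140),(260,197),(247.5,197)): print(ray('wrist',*p,74,T))
for p in((190,107),(319,107),(319,222),(190,222)): print('cov',ray('wrist',*p,48,T))
i=manip.camera_info('wrist');print(i['fx'],i['cx'],i['cy'],proj('wrist',T[:3,3]-[0,0,300],T))
E
```

```text
[[332.2 196.7  55. ]
 [599.  284.   55. ]
 [643.  147.7  55. ]
 [373.3  57.2  55. ]]
280.75696333707737 18.111671137244223
284.4907196366628 18.533851372608922
145.39699472444892 -73.5831352429522
143.23830845932522 -72.11800154935523
centre [486.9 171.4  55. ]
[[204 168 160 160 161 160 161 146 183 230 240 241 241 239 240 243 242 241
  225 184 208 233 237 236 236 236 236 237]
 [180 158 157 158 157 158 158 143 182 230 240 242 241 239 240 243 242 240
  225 184 206 232 235 236 235 236 236 236]]
[240 241 241 240 240 242 243 235 133 115 200 232 241 241 240 241 241 240
 240 240 241 240 240 240 240 240 225 220 220 220 220 219 220 218 219 219
 219 218 217 217 218 218 217 217 217 217 217 208 132 125 125 125 124 124
 124 124 124 124 122 123 123 122 122 122 121 122 115 112 120 123 122 122
 122]
[240 239 241 237 164 160 161 160 141 126 128 127 124 127 142 127 124 124
 124 123 124 123 120 122 121]
[521.1 215.7  74. ]
[532.9 219.7  74. ]
[551.8 163.8  74. ]
[539.4 159.6  74. ]
cov [452.9 226.9  48. ]
cov [581.8 270.   48. ]
cov [628.7 150.4  48. ]
cov [487.  102.9  48. ]
307.0898755683889 256.7009977149128 192.5588087067578 (np.float64(256.9787839283567), np.float64(113.19016043392656))
```

>>> {"name": "servo_tool", "arguments": {
  "rows": [
    [0,0,0,-3.75,6.75,-40,0.4],
    [0,0,0,-3.75,6.75,-40,0.5],
    [0,0,0,0,0,-40,0.5],
    [0,0,0,0,0,-20,0.5],
    [0,0,0,0,0,-10,0.5],
    [0,0,0,0,0,-2,0.6],
    [0,0,0,0,0,0,1],
    [0,0,0,0,0,0,1],
    [0,0,0,0,0,0,1],
    [0,0,0,0,0,0,1],
    [0,0,0,0,0,0,1]
  ],
  "grip_force": 20
}}

```text
clock: 2.78
eef_pos: [537.2, 188.2, 53.9]
eef_rot: [3.141, -0.0, 1.894]
wrist_force: [-1.9, -0.2, 5.5]
finger_gap: 12.4
finger_force: 20.0
```

>>> {"name": "servo_tool", "arguments": {
  "rows": [
    [0,0,0,-5,-1.65,0,1],
    [0,0,0,-15,-5,0,1],
    [0,0,0,-20,-6.6,0,1],
    [0,0,0,-20,-6.6,0,1],
    [0,0,0,-20,-6.6,0,1],
    [0,0,0,-15,-5,0,1],
    [0,0,0,-9.4,-3,0,1],
    [0,0,0,0,0,0,1],
    [0,0,0,0,0,0,1]
  ]
}}

```text
clock: 3.9
eef_pos: [432.2, 154.5, 53.9]
eef_rot: [3.141, -0.001, 1.894]
wrist_force: [-3.9, 8.0, 7.9]
finger_gap: 11.6
finger_force: 20.0
```

>>> {"name": "servo_tool", "arguments": {
  "rows": [
    [0,0,0,0,0,0,0.6],
    [0,0,0,0,0,0,0.5],
    [0,0,0,0,0,20,0.3],
    [0,0,0,0,0,40,0],
    [0,0,0,30,2,40,0],
    [0,0,0,40,4,50,0],
    [0,0,0,40,4,0,0],
    [0,0,0,0,0,0,0],
    [0,0,0,0,0,0,0]
  ]
}}

```text
clock: 5.03
eef_pos: [540.8, 163.4, 201.4]
eef_rot: [-3.14, -0.0, 1.894]
wrist_force: [0.2, -0.7, 0.5]
finger_gap: 93.6
finger_force: 0.0
```

```bash
python3 - <<'E'
from h import *
np.set_printoptions(precision=2,suppress=True)
s=manip.read_state();print(s['eef_pos'],s['eef_rot'],s['clock'])
T=wristT();np.save('T2.npy',T);im=save('wrist','pics/w2.png')
c=im[85:245,55:355,::-1];cv2.imwrite('pics/w2c.png',cv2.resize(c,(798,426),interpolation=cv2.INTER_CUBIC))
u,v=proj('wrist',(554.3,193.7,36),T);print(u,v,(u-55)*2.66,(v-85)*2.66)
E
```

```text
[540.81 163.4  201.44] [-3.14 -0.    1.89] 5.025
276.4210757968989 156.7778855200843 588.980061619751 190.92917548342427
```

View pics/w2c.png

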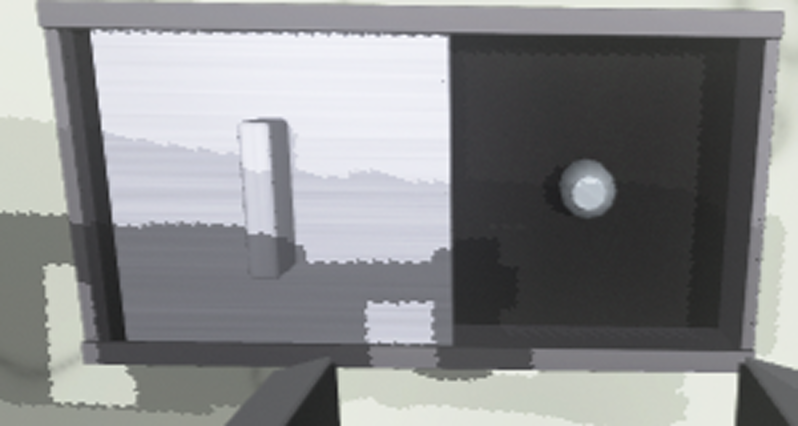

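The crop shows the cover fully clear, with its handle at crop (265,198) and the post top at crop (588,193). That agrees with the predicted (589,191).

```bash
python3 - <<'E'
from h import *
np.set_printoptions(precision=1,suppress=True)
T=np.load('T2.npy');im=cv2.imread('pics/w2.png');g=cv2.cvtColor(im,cv2.COLOR_BGR2GRAY)
for th in(100,170,190):
    m=np.zeros_like(g);m[140:175,258:295]=(g[140:175,258:295]>th)*255
    n,l,st,ce=cv2.connectedComponentsWithStats(m);k=1+st[1:,4].argmax()
    print(th,st[k],ce[k],ray('wrist',*ce[k],36,T),ray('wrist',*ce[k],29,T))
    x,y,w,h=st[k][:4];print([ray('wrist',x+a*w-.5,y+b*h-.5,36,T) for a,b in((0,.5),(1,.5),(.5,0),(.5,1))])
print(g[145:170:1,276]);
# ring from side/scene cams, ellipse of ring
for n,f,c in(('side','pics/side0.png',(255,315)),('scene','pics/scene0.png',(141,240))):
    a=cv2.imread(f);print(n,ray(n,*c,52))
E
```

```text
100 [268 145  18  20 270] [276.6 155.1] [553.9 195.6  36. ] [554.6 194.8  29. ]
[array([544. , 192.9,  36. ]), array([563.1, 199.3,  36. ]), array([549.8, 206.7,  36. ]), array([557.3, 185.5,  36. ])]
170 [271 151  12  13 118] [276.2 156.8] [554.1 193.6  36. ] [554.8 192.8  29. ]
[array([548.1, 191.4,  36. ]), array([560.9, 195.6,  36. ]), array([552. , 200.4,  36. ]), array([556.9, 186.5,  36. ])]
190 [272 151  10  10  59] [277.2 155.1] [554.5 195.7  36. ] [555.2 195.   29. ]
[array([548.6, 193.3,  36. ]), array([559.2, 196.9,  36. ]), array([552. , 200.4,  36. ]), array([555.8, 189.8,  36. ])]
[102 116 127 137 148 160 198 221 221 194 193 195 192 189 188 189 188 191
 177 117  98  84  50  46  44]
side [ 561.  -216.5   52. ]
scene [ 572.1 -216.2   52. ]
```

>>> {"name": "servo_tool", "arguments": {
  "rows": [
    [0,0,-5,-1,-49,2,0],
    [0,0,-5,-1,-49,2,0],
    [0,0,-5,-1,-49,2,0],
    [0,0,-5,-1,-49,2,0],
    [0,0,-5,-1,-49,2,0],
    [0,0,-5,-1,-49,2,0],
    [0,0,-5,-1,-49,2,0],
    [0,0,-5,-2,-50,2,0],
    [0,0,0,0,0,0,0],
    [0,0,0,0,0,0,0]
  ]
}}

```text
clock: 6.32
eef_pos: [532.2, -228.6, 218.2]
eef_rot: [-3.141, -0.0, 1.197]
wrist_force: [-0.2, 0.7, 0.1]
finger_gap: 94.0
finger_force: 0.0
```

```bash
python3 - <<'E'
from h import *
np.set_printoptions(precision=2,suppress=True)
s=manip.read_state();print(s['eef_pos'],s['eef_rot'],s['clock'])
T=wristT();np.save('T3.npy',T);im=save('wrist','pics/w3.png')
print([proj('wrist',(x,-216,52),T) for x in (556,562,568)])
E
```

```text
[ 532.18 -228.63  218.15] [-3.14 -0.    1.2 ] 6.325
[(np.float64(271.6373044833507), np.float64(160.66465594722987)), (np.float64(276.610264741827), np.float64(158.7298446228558)), (np.float64(281.59914039282313), np.float64(156.78884115535598))]
```

View pics/w3.png

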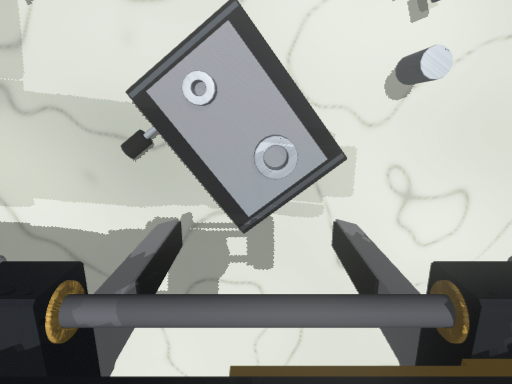

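The larger ring is at about (276,157), and the small ring at (199,88), which is well clear of the fingers.

```bash
python3 - <<'E'
from h import *
np.set_printoptions(precision=1,suppress=True)
T=np.load('T3.npy');g=cv2.cvtColor(cv2.imread('pics/w3.png'),cv2.COLOR_BGR2GRAY)
c=cv2.medianBlur(g,3)
h=cv2.HoughCircles(c,cv2.HOUGH_GRADIENT_ALT,1,4,param1=120,param2=.6,minRadius=8,maxRadius=28)
print(h)
print(g[157,245:305]);print(g[128:188,276])
for x in (h[0] if h is not None else []): print(x,ray('wrist',x[0],x[1],52,T)[:2],ray('wrist',x[0],x[1],30,T)[:2])
E
```

```text
[[[276.  157.   16.9]
  [277.  349.   21.8]
  [422.  219.   23.8]
  [338.  183.   19.9]
  [198.   87.   15.9]
  [146.  352.   24.5]
  [333.  180.   19. ]
  [451.  208.   17.8]
  [188.  352.   22.8]
  [103.  315.   16.6]
  [405.  277.   22.2]
  [ 81.  315.   16.9]
  [438.  313.   15.9]
  [435.   62.   16.3]
  [ 67.  282.   19.8]
  [ 74.  280.   19.3]
  [141.  279.   23.1]
  [ 72.  308.   19.9]
  [ 65.  326.   19.2]
  [439.  349.   22.7]
  [417.  217.   19.6]
  [235.  286.   17.9]
  [362.  281.   17.6]
  [144.  342.   18.9]
  [138.  141.   15.3]
  [ 77.  309.   19.6]
  [430.  345.   18.2]
  [ 88.  279.   15.8]
  [208.  291.   13.5]
  [416.  275.   18.3]
  [372.  277.   22.9]
  [457.  326.   17.7]
  [352.  248.   20.6]
  [121.  122.   18.9]
  [409.   71.   14.7]
  [ 70.  291.   14.6]
  [361.  348.   22.3]
  [419.   66.   18.4]
  [ 60.  329.   14.7]
  [238.  277.   18.1]
  [386.  287.   15.7]
  [150.  278.   15.6]
  [165.  234.   16.9]
  [396.  182.   12.2]
  [353.  242.   20.7]
  [121.  276.   17.7]
  [446.  294.   16.3]
  [398.   87.   14. ]
  [449.  327.   17.5]
  [ 81.  341.   14.8]

[... 2969 characters left out ...]
.7] [ 612.5 -344.6] [ 615.9 -356.3]
[121.  276.   17.7] [ 329.6 -282.6] [ 314.9 -290.3]
[446.  294.   16.3] [ 701.4 -456. ] [ 710.5 -474.7]
[398.  87.  14.] [ 709.3 -191.4] [ 718.8 -193.4]
[449.  327.   17.5] [ 694.3 -505.5] [ 702.8 -527.4]
[ 81.  341.   14.8] [ 235.2 -348.5] [ 214.6 -360.4]
[367.  282.   12.9] [ 613. -403.] [ 616.4 -418.4]
[311. 202.  15.] [ 581.6 -278.3] [ 583.  -285.8]
[457.  200.   11.4] [ 741.  -338.4] [ 752.5 -349.6]
[ 83.  337.   11.6] [ 240.8 -344. ] [ 220.5 -355.6]
[454.  331.   13.6] [ 699.  -513.9] [ 707.9 -536.4]
[ 67.  318.   11.5] [ 235.9 -310.9] [ 215.3 -320.4]
[420.    9.   10.2] [ 749.1 -127.2] [ 761.2 -125. ]
[174. 243.  10.] [ 410.3 -266.6] [ 400.7 -273.3]
```

>>> {"name": "servo_tool", "arguments": {
  "rows": [
    [0,0,0,10,5,-30,0],
    [0,0,0,10,5,-40,0],
    [0,0,0,9.4,4.5,-40,0.1],
    [0,0,0,0,0,-40,0.2],
    [0,0,0,0,0,-20,0.2],
    [0,0,0,0,0,-10,0.2],
    [0,0,0,0,0,-4,0.2],
    [0,0,0,0,0,0,0.4],
    [0,0,0,0,0,0,1],
    [0,0,0,0,0,0,1],
    [0,0,0,0,0,0,1],
    [0,0,0,0,0,0,1]
  ],
  "grip_force": 30
}}

```text
clock: 7.88
eef_pos: [562.0, -215.0, 34.7]
eef_rot: [3.141, -0.0, 1.196]
wrist_force: [-2.2, 0.6, 5.5]
finger_gap: 48.5
finger_force: 30.0
```

>>> {"name": "servo_tool", "arguments": {
  "rows": [
    [0,0,0,0,0,5,1],
    [0,0,0,0,0,15,1],
    [0,0,0,0,0,30,1],
    [0,0,0,0,0,20,1],
    [0,0,0,0,0,0,1]
  ]
}}

```text
clock: 8.5
eef_pos: [562.7, -215.2, 106.2]
eef_rot: [3.138, 0.0, 1.196]
wrist_force: [0.7, -1.2, -1.0]
finger_gap: 48.5
finger_force: 30.0
```

```bash
python3 - <<'E'
from h import *
s=manip.read_state();print(s['eef_pos'],s['eef_rot'],s['finger_gap'],s['wrist_force'],s['clock'])
T=wristT();np.save('T4.npy',T);im=save('wrist','pics/w4.png')
p=s['eef_pos'];u,v=proj('wrist',p+np.array([0,0,18]),T);print(u,v,proj('wrist',p,T))
c=im[160:310,156:356,::-1];cv2.imwrite('pics/w4c.png',cv2.resize(c,None,fx=4,fy=4,interpolation=cv2.INTER_CUBIC));print((u-156)*4,(v-160)*4)
E
```

```text
[ 562.70971838 -215.24495184  106.24101823] [3.13814061e+00 1.66745533e-04 1.19635494e+00] 48.53745860242142 [ 0.71519757 -1.19171159 -1.00778175] 8.5
255.42450493090354 245.36448386094509 (np.float64(255.45257148991755), np.float64(233.3080447998303))
397.69801972361415 341.45793544378034
```

View pics/w4c.png

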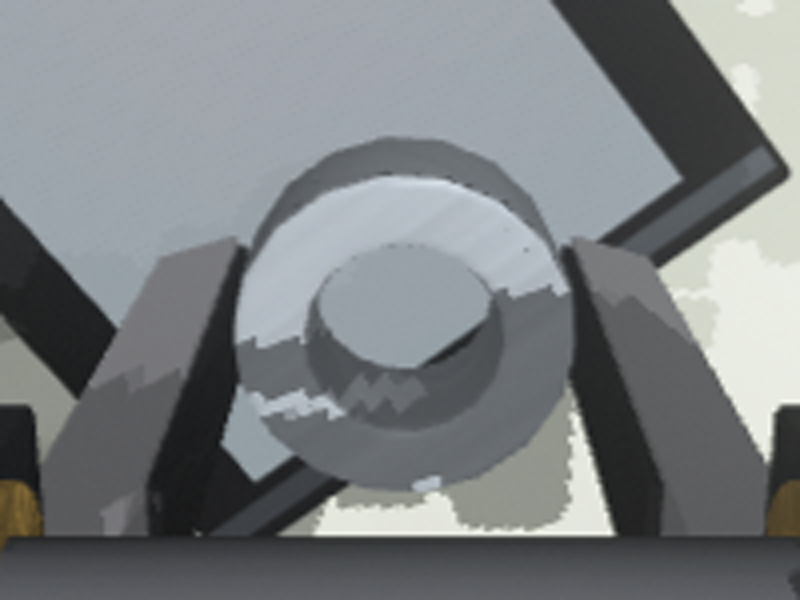

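The ring is held level. Its top ellipse spans crop rows 177–490 and columns 234–574, so it sits within about 1 mm of the tool axis. I now carry it over to the post.

>>> {"name": "servo_tool", "arguments": {
  "rows": [
    [0,0,2,0,20,0,1],
    [0,0,4,-1,38,0,1],
    [0,0,5,-1,50,0,1],
    [0,0,5,-1,50,0,1],
    [0,0,5,-1,50,0,1],
    [0,0,5,-1,50,0,1],
    [0,0,5,-1,50,0,1],
    [0,0,5,-1,50,0,1],
    [0,0,3,-1,35,0,1],
    [0,0,1,-1,15,0,1],
    [0,0,0,0,0,-10,1],
    [0,0,0,0,0,-20,1],
    [0,0,0,0,0,-15,1],
    [0,0,0,0,0,-10,1],
    [0,0,0,0,0,0,1],
    [0,0,0,0,0,0,1]
  ]
}}

```text
clock: 10.55
eef_pos: [553.3, 193.1, 49.7]
eef_rot: [3.141, 0.0, 1.894]
wrist_force: [-0.0, -0.3, -1.3]
finger_gap: 48.7
finger_force: 30.0
```

```bash
python3 - <<'E'
from h import *
s=manip.read_state();print(s['eef_pos'],s['eef_rot'],s['finger_gap'],s['wrist_force'],s['clock'])
T=wristT();np.save('T5.npy',T);im=save('wrist','pics/w5.png')
c=im[160:310,156:356,::-1];cv2.imwrite('pics/w5c.png',cv2.resize(c,None,fx=4,fy=4,interpolation=cv2.INTER_CUBIC))
for z in (36,29):
    u,v=proj('wrist',(554.3,193.5,z),T);print((u-156)*4,(v-160)*4)
E
```

```text
[553.25727086 193.0643172   49.67539839] [3.14083767e+00 6.37633973e-05 1.89434251e+00] 48.74134416481044 [-0.0365687  -0.28367354 -1.30551331] 10.55
406.5925070246785 258.7225525940423
406.43968209907644 244.39647838581232
```

View pics/w5c.png

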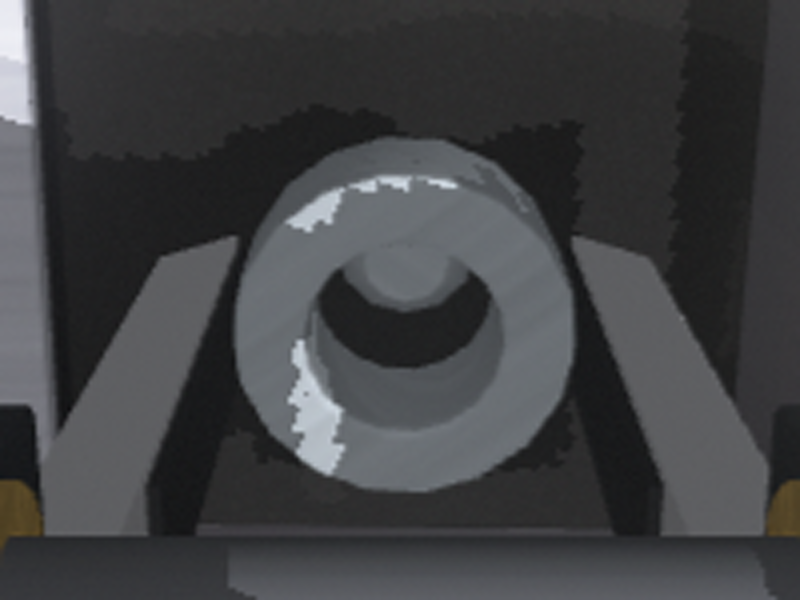

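The post top shows through the bore, centred at crop column 408 against the bore's 404, and its row is as predicted. I nudge about 0.6 mm and lower gently onto the post.

>>> {"name": "servo_tool", "arguments": {
  "rows": [
    [0,0,0,0.6,0.2,-3,1],
    [0,0,0,0,0,-4,1],
    [0,0,0,0,0,-4,1],
    [0,0,0,0,0,-4,1],
    [0,0,0,0,0,-4,1],
    [0,0,0,0,0,-3,1],
    [0,0,0,0,0,0,1]
  ]
}}

```text
clock: 11.48
eef_pos: [553.4, 193.2, 26.9]
eef_rot: [-3.141, -0.0, 1.895]
wrist_force: [-0.2, 0.8, -2.3]
finger_gap: 48.5
finger_force: 30.0
```

>>> {"name": "servo_tool", "arguments": {
  "rows": [
    [0,0,0,0,0,-4,1],
    [0,0,0,0,0,-4,1],
    [0,0,0,0,0,-3,1],
    [0,0,0,0,0,-2,1],
    [0,0,0,0,0,-1,1],
    [0,0,0,0,0,0,1],
    [0,0,0,0,0,0,1]
  ]
}}

```text
clock: 12.35
eef_pos: [553.6, 193.3, 13.3]
eef_rot: [3.141, -0.0, 1.894]
wrist_force: [0.1, -0.5, -2.3]
finger_gap: 48.7
finger_force: 30.0
```

>>> {"name": "servo_tool", "arguments": {
  "rows": [
    [0,0,0,0,0,-0.6,1],
    [0,0,0,0,0,-0.6,1],
    [0,0,0,0,0,0,1]
  ]
}}

```text
clock: 12.72
eef_pos: [553.6, 193.3, 12.7]
eef_rot: [3.141, 0.0, 1.894]
wrist_force: [-3.7, -0.7, 7.4]
finger_gap: 48.4
finger_force: 30.0
```

>>> {"name": "servo_tool", "arguments": {
  "rows": [
    [0,0,0,0,0,0,0.4],
    [0,0,0,0,0,0,0.33],
    [0,0,0,0,0,0,0.33],
    [0,0,0,0,0,10,0.33],
    [0,0,0,0,0,30,0.33],
    [0,0,0,0,0,40,0.33],
    [0,0,0,0,0,50,0.33],
    [0,0,0,-13,-30,56,0.33],
    [0,0,0,0,0,0,0.33],
    [0,0,0,0,0,0,0.33]
  ]
}}

```text
clock: 13.98
eef_pos: [540.8, 164.4, 195.9]
eef_rot: [-3.142, -0.0, 1.894]
wrist_force: [-0.4, -0.2, -0.4]
finger_gap: 63.0
finger_force: 0.0
```

```bash
python3 - <<'E'
from h import *
s=manip.read_state();print(s['eef_pos'],s['eef_rot'],s['finger_gap'],s['clock'])
T=wristT();np.save('T6.npy',T);im=save('wrist','pics/w6.png')
c=im[85:245,55:355,::-1];cv2.imwrite('pics/w6c.png',cv2.resize(c,(798,426),interpolation=cv2.INTER_CUBIC))
for P in((554.3,193.5,36),(554.3,193.5,30),(554.3,193.5,52)):
    u,v=proj('wrist',P,T);print((u-55)*2.66,(v-85)*2.66)
E
```

```text
[540.82193415 164.38246405 195.91637017] [-3.14158817e+00 -6.38560682e-05  1.89426674e+00] 62.960931590878594 13.975
588.2103184584597 195.41188072286
587.3423236771952 193.38708982297783
590.6768333207036 201.1655752787423
```

View pics/w6c.png

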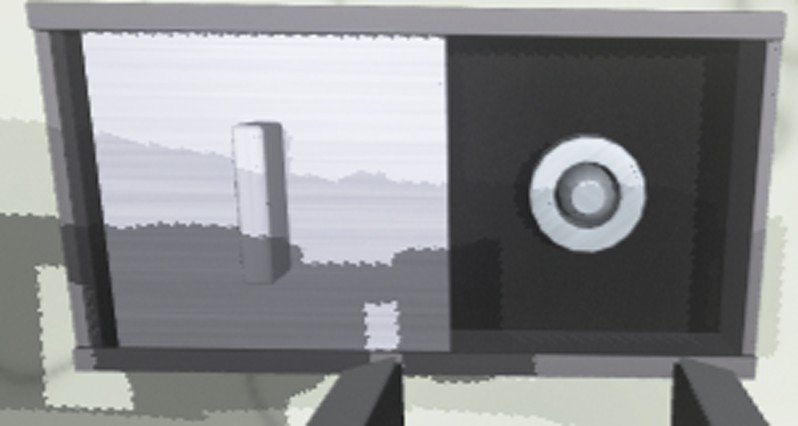

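The ring lies flat around the post, centred at crop (588,194), and the handle is where I left it, at crop (260,202). I regrip the handle to close the cover.

>>> {"name": "servo_tool", "arguments": {
  "rows": [
    [0,0,0,-34,-3,-10,0.5],
    [0,0,0,-40,-4,-20,0.5],
    [0,0,0,-34.4,-2.9,-20,0.5],
    [0,0,0,0,0,-35,0.5],
    [0,0,0,0,0,-30,0.5],
    [0,0,0,0,0,-20,0.5],
    [0,0,0,0,0,-7,0.5],
    [0,0,0,0,0,0,1],
    [0,0,0,0,0,0,1],
    [0,0,0,0,0,0,1],
    [0,0,0,0,0,0,1],
    [0,0,0,0,0,0,1]
  ],
  "grip_force": 20
}}

```text
clock: 15.52
eef_pos: [432.8, 154.5, 54.3]
eef_rot: [3.141, -0.0, 1.894]
wrist_force: [-0.7, 0.4, 5.3]
finger_gap: 12.0
finger_force: 20.0
```

>>> {"name": "servo_tool", "arguments": {
  "rows": [
    [0,0,0,5,1.6,0,1],
    [0,0,0,15,4.9,0,1],
    [0,0,0,20,6.5,0,1],
    [0,0,0,20,6.5,0,1],
    [0,0,0,20,6.5,0,1],
    [0,0,0,20,6.5,0,1],
    [0,0,0,10,3.3,0,1],
    [0,0,0,6,2,0,1],
    [0,0,0,0,0,0,1]
  ]
}}

```text
clock: 16.65
eef_pos: [548.8, 191.8, 54.3]
eef_rot: [-3.141, 0.001, 1.894]
wrist_force: [-0.9, -4.7, 6.3]
finger_gap: 12.2
finger_force: 20.0
```

>>> {"name": "servo_tool", "arguments": {
  "rows": [
    [0,0,0,2,0.7,0,1],
    [0,0,0,2,0.7,0,1],
    [0,0,0,1,0.3,0,1],
    [0,0,0,0,0,0,1],
    [0,0,0,0,0,0,1]
  ]
}}

```text
clock: 17.27
eef_pos: [549.4, 192.0, 54.0]
eef_rot: [-3.13, 0.001, 1.895]
wrist_force: [-35.2, -16.7, 30.6]
finger_gap: 13.0
finger_force: 20.0
```

>>> {"name": "servo_tool", "arguments": {
  "rows": [
    [0,0,0,-4,-1.3,0,1],
    [0,0,0,0,0,0,0.6],
    [0,0,0,0,0,0,0.5],
    [0,0,0,0,0,30,0.5],
    [0,0,0,0,0,50,0.5],
    [0,0,0,-5,-28,62,0.5],
    [0,0,0,0,0,0,0.5],
    [0,0,0,0,0,0,0.5]
  ]
}}

```text
clock: 18.27
eef_pos: [544.8, 167.1, 189.9]
eef_rot: [-3.141, -0.0, 1.894]
wrist_force: [0.0, 0.1, -0.5]
finger_gap: 47.4
finger_force: 0.0
```

```bash
python3 - <<'E'
from h import *
s=manip.read_state();print(s['eef_pos'],s['eef_rot'],s['finger_gap'],s['clock'])
T=wristT();np.save('T7.npy',T);im=save('wrist','pics/w7.png')
c=im[85:245,55:355,::-1];cv2.imwrite('pics/w7c.png',cv2.resize(c,(798,426),interpolation=cv2.INTER_CUBIC))
for P in((554.3,193.5,74),):
    u,v=proj('wrist',P,T);print((u-55)*2.66,(v-85)*2.66)
E
```

```text
[544.84476744 167.14242861 189.87673681] [-3.14077500e+00 -2.38526078e-04  1.89435822e+00] 47.436947666102945 18.275
582.9523442948356 216.40749310884155
```

View pics/w7c.png

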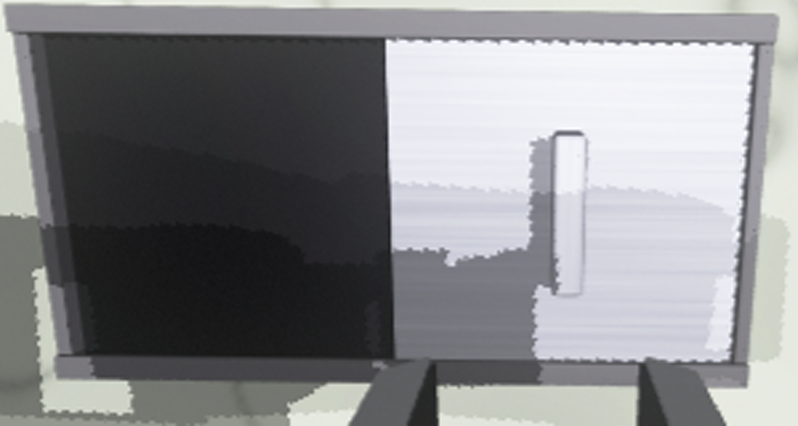

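The cover's far end sits almost at the end wall with only a thin dark line left. The handle top is at crop column 570, against 583 expected for fully home, so I'll compute the remaining travel.

```bash
python3 - <<'E'
from h import *
np.set_printoptions(precision=1,suppress=True)
T=np.load('T7.npy')
def P(x,y,z): return ray('wrist',x/2.66+55-.3,y/2.66+85-.3,z,T)
C=np.array([P(5,5,55),P(778,15,55),P(747,385,55),P(57,379,55)]);c=C.mean(0)
ex=(C[1]+C[2]-C[0]-C[3]);ex[2]=0;print(np.linalg.norm(ex)/2);ex/=np.linalg.norm(ex);ey=np.array([-ex[1],ex[0],0])
print(c,np.degrees(np.arctan2(ex[1],ex[0])))
f=lambda n,x,y,z:print(n,(P(x,y,z)-c)@ex,(P(x,y,z)-c)@ey)
for i in range(4): print(C[i],(C[i]-c)@ex,(C[i]-c)@ey)
f('covL',386,40,48);f('covL',393,358,48);f('covR',754,44,48);f('covR',733,360,48)
f('h',554,215,74);f('h',585,215,74)
f('rimRin',758,44,55);f('rimRin',736,360,55)
E
```

```text
282.0275054721388
[486.6 171.8  55. ] 17.866268715066134
[330.5 197.7  55. ] -140.59264137222567 72.49822402717332
[599.  283.7  55. ] 141.28126737545313 72.01894357842531
[642.6 146.5  55. ] 140.74623809668572 -72.01894357842532
[374.2  59.4  55. ] -141.43486409991314 -72.49822402717334
covL -3.441581917646644 62.020358128632175
covL -5.051004978979132 -64.40997726545784
covR 135.07379171143072 62.04805672211833
covR 136.04747615513975 -63.744312593783455
h 60.24115937748943 0.5510278121212434
h 71.53503972445067 0.672818527783724
rimRin 134.7744228593805 61.791970823739824
rimRin 135.47171758735774 -61.25719231817743
```

The remaining-travel check settles it: the cover spans case x −4 to 136, so it butts against the end wall with its centre at 66. That position is symmetric with the open end at −66, and 2 × 66 gives exactly the 132 mm of travel. The hard stop I felt was therefore the home position. The ring is seated and the gripper is clear, so I hand in.

```bash
python3 -c "
from cell import manip
print(manip.sign_off())"
```

```text
the job is handed in; nothing more can be done
None
```

I handed the job in at about 18 s: the larger ring lies flat around the post on the compartment floor, the cover is pushed to its hard stop at home, and the robot touches nothing; the hand-in returned no verdict.

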